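# Press a flow cassette in the toggle-clamp nest

### The arm

A 7-joint arm with a two-finger parallel gripper is mounted at the origin on the work surface. World frame = base frame: x ahead of the robot, y to its left, z up, the work surface at z = 0. Lengths are in m, angles in rad, forces in N, time in s.
With the tool pointing down it reaches from about 0.4 to 0.85 m from the base axis. Payload 4.5 kg.
Tool frame: the origin (TCP) lies midway between the tips of the shut fingers; the grasp point (between the pads) lies 19 mm behind it; z points along the fingers, y is the line along which they close (so a half turn about z gives the same grasp; the last joint's range is limited). The gripper opens to 88 mm and grips with 3 to 60 N. Pads are 18 mm wide; open, the fingers measure 123 mm over their backs; the gripper's body (75 mm by 187 mm) begins 45 mm behind the grasp point.
Start: joints at [1.21, 0.689, -0.195, 1.565, 0.157, 0.902, -0.215], TCP at [0.24, -0.577, 0.239] pointing down, gripper open.
Joint ranges: [-3.01, 3.01], [-0.46, 2.08], [-1.47, 1.51], [0.13, 2.56], [-1, 4.14], [0.04, 2.09], [-2.66, 2.66]. Speed limits (rad/s): [2.57, 2.57, 3.14, 3.14, 3.14, 3.14, 3.14].

### API

Orientations are given as a unit quaternion [x, y, z, w].
In Python, from plant import r gives the robot as it stands.
- The arm moves only by the tool move_arm, never from a script. Its argument "targets" is a list that holds one entry, the list of rows, each a list of 7 numbers: the opening, from 0 (shut) to 1 (fully open), then the shift along the tool's x, y, z in mm, then the turn, a rotation vector about the tool's x, y, z in degrees. In form: [[[claw, dx, dy, dz, ax, ay, az], ...]]. A call has 1 to 10 rows; each row is the pose to reach, as a shift and turn from the pose commanded when the call began, along the tool's axes at that moment; what a row does not reach only later rows make up. A row lasts 1/8 s, in which the tool goes at most 62.5 mm and 10.7 degrees, less where a joint would pass 70% of its speed; a pose out of reach is approached as far as the arm can. A call with a gripper value outside its range is refused whole. The fingers move at their own pace and stop on an object; "newtons" is the grip in N (left out, the last holds). Time passes only in rows, so rows that repeat a pose let the fingers close. It gives the time, the measured TCP pose, the force, the opening and the grip force at its end, in the units of the state.
- r.get_state(): the state, without advancing time (a new reading comes with each control period).
- r.snapshot(name): name is "scene" or "top" or "wrist"; returns the picture (400x640x3 uint8, red, green, blue); there is no depth.
- r.camera_info(name): a dict with "fx", "fy", "cx", "cy" (pixels), "R" (3x3) and "t" (3): a world point X has camera coordinates R X + t. Camera axes: x right, y down, z forward; pixel columns grow to the right and rows downward; lengths in m; the calibration is good to about 2 mm. A picture is of the moment at which its call begins: read the wrist's pose just before it. camera_info takes no time and is no camera call; for the wrist camera it gives the pose at the moment of the call.
- r.finish_job(): hands the job in; it is judged then, once.
The state is a dict: "clock": time; "q": joint angles; "qd": joint speeds; "joint_torque": joint torques, N m; "tool_pos": TCP position; "eef_rot": TCP orientation; "contact_force": force on the tool from outside, world axes, zero at the start; "moment": the same for the moment, N m; "opening": opening from 0.0 (shut) to 1.0 (fully open); "finger_force": force on a finger pad.
Only numpy, scipy, OpenCV 4.12 (cv2) and the standard library are available. Lean on these libraries where they do the work, as an engineer would, in place of code of your own. Each camera call takes 0.05 s, during which the arm holds its last target. There are 200 camera calls.

### The job

Lower the long flow cassette (not the short one) into the pocket of the press nest so that it sits flat and square, without dropping it in. Then swing the toggle clamp's handle up and over centre to its closed stop so that the pad presses the cassette, take the gripper off, and let the clamp hold by itself for three seconds. Finally swing the handle all the way back to its open stop, let go, and leave the pressed cassette seated in the nest; do not shift the other things on the bench.

Things in the scene. Friction and masses are not known exactly. Their poses are not given: they have to be found in the camera images.
- nest: Press nest fixed to the bench: an aluminium base plate 130 x 250 x 12 mm with low steel rails around a shallow rectangular pocket, and a toggle clamp at its +y end. Origin on the bench under the pocket's centre; z up; the pocket's long side lies along y; base plate spans x -65..65, y -75..175 mm.
- pocket (a point): Centre of the pocket's floor, 12 mm above the bench, axes as the nest. Pocket 60 mm in x by 114 mm in y (2 mm clearance all round the long cassette). Rails rise 10 mm above its floor (22 mm above the bench), 10 mm wide, with a steep lead-in bevel 3.5 mm wide. With the clamp open the space above is free.
- handle (a joint): Toggle clamp handle hinge, rad, about the nest's x axis: 0 = fully open stop, 1.40 = closed, locked stop. It drives the clamp arm by a linkage: arm up at 0, pad meets a seated cassette at about 1.1, dead centre at 1.30; beyond it the pad's spring holds the handle closed. Starts open. Stops are rigid. Stays where left. Up to 0.6 N m (5 N at the grip) to pass dead centre.
- handle_pivot (a point): Handle hinge axis at mid-width: in the nest's frame x 0, y 150 mm, z 41.5 mm. Fixed; axes as the nest.
- handle_grip (a point): Hold point on the T handle's grey crossbar (16 mm dia, 112 mm long along nest x, level, 125 mm from the hinge), 34 mm from mid-bar towards nest -x. The 12 mm wide shank lies in the nest's y-z plane, raised from nest +y by 0.42 rad + joint value (0.42 open, 1.82 closed). The bar can be caged or pinched from above, tool upright, fingers either side of it along nest y, all the way.
- pad: Black rubber pad, 26 mm diameter, on a sprung plunger at the end of the clamp arm; origin at the centre of its pressing face. With the clamp locked it presses the top centre of a seated cassette with about 2.5 N. Its linkage moves it with the handle.
- long_cassette: The long flow cassette: a flat rectangular block, two aluminium halves round a clear layer, 56 mm (x) by 110 mm (y) by 30 mm high, about 0.3 kg, lying flat and loose on the bench. Origin at the centre of its underside. Either way round fits.
- short_cassette: A shorter cassette of the same make, 56 mm (x) by 76 mm (y) by 30 mm high; origin at the centre of its underside. Does not belong in this pocket: leave it where it is.
- beaker_a: Empty glass beaker, 66 mm diameter, 85 mm high, far side of the bench; origin at underside. Leave alone.
- beaker_b: Empty glass beaker, 60 mm diameter, 75 mm high, on the right; origin at underside. Leave alone.
- jar: Glass jar, 72 mm diameter, 120 mm high, far side; origin at underside. Leave alone.
- dishes: Closed stack of culture dishes, 90 mm diameter, 28 mm high, on the left; origin at underside. Leave alone.
- pipette: White pipette, 26 mm thick, 230 mm long, lying on the far right; origin under the middle. Leave alone.
Things that resemble listed ones, but are neither listed nor needed, are in the scene too. What is shaped like the long_cassette but turquoise or yellow is not meant.

How it is judged:
On the way, in this order (a step that is already met when the one before it is completed fails the run):
1. the long cassette sits flat and square in the pocket, released, the clamp still open (handle joint under 0.6) (horizontal distance between long_cassette and pocket below 0.005 m and z of long_cassette in the frame of pocket between -0.003 and 0.002 m and angle between the z axis of long_cassette and the z axis of nest, either way round below 0.04 rad and angle between the y axis of long_cassette and the y axis of nest, either way round below 0.06 rad and linear speed of long_cassette below 0.02 m/s and value of joint handle below 0.6 rad and contact force between the fingers and long_cassette below 0.3 N), for 0.2 s.
2. the clamp is locked over centre (handle joint over 1.33) with its pad pressing the seated cassette with over 1 N, the gripper touching nothing, for 2 s (horizontal distance between long_cassette and pocket below 0.005 m and z of long_cassette in the frame of pocket between -0.003 and 0.002 m and angle between the z axis of long_cassette and the z axis of nest, either way round below 0.04 rad and angle between the y axis of long_cassette and the y axis of nest, either way round below 0.06 rad and value of joint handle above 1.33 rad and contact force between pad and long_cassette above 1 N and contact force between the fingers and anything else below 0.3 N), for 2 s.
At the end, for the whole second after the job is handed in: After 2 s under the locked clamp, the long cassette rests still in the pocket (centre within 5 mm, underside within 2 mm of its floor, tilt under 0.04 rad, turned under 0.06 rad) and the clamp is back open (handle joint under 0.15 rad, pad off the cassette) (horizontal distance between long_cassette and pocket below 0.005 m and z of long_cassette in the frame of pocket between -0.003 and 0.002 m and angle between the z axis of long_cassette and the z axis of nest, either way round below 0.04 rad and angle between the y axis of long_cassette and the y axis of nest, either way round below 0.06 rad and linear speed of long_cassette below 0.02 m/s and value of joint handle below 0.15 rad and contact force between pad and long_cassette below 0.1 N); the robot touches nothing.
It fails at once if the long cassette is dropped into the nest (falls faster than 0.6 m/s close above the pocket) (horizontal distance between long_cassette and pocket below 0.06 m and z of long_cassette in the frame of pocket below 0.02 m and linear speed of long_cassette above 0.6 m/s).
It fails at once if the short cassette or another bystander is shifted by more than 30 mm (distance of any of beaker_a, beaker_b, jar, dishes, pipette, short_cassette from where it was at the start of the episode above 0.03 m).
It also fails if it takes over 70 s, if anything falls off the work surface, if the arm or the gripper's body presses on something with over 40 N, if the wrist force passes 120 N, or if a joint passes its speed limit or range.

## Working session

There is one attempt and no reset: what is moved stays moved. The work goes in short steps, Python scripts to look and compute and a tool call to move; the robot and the scene stay as the last step left them, time stands still between calls to the robot, and variables do not carry over. Pictures are saved under pics/ and viewed, at most 12 in all, crops included, and the job is handed in when it is done.

Besides the shell and the picture viewer there is one more tool, called after ">>>" in YAML: its name, and indented under it one key for each argument. move_arm: Moves the arm, as the interface text tells. Its arguments: {"type":"object","properties":{"targets":{"type":"array","items":{"type":"array","items":{"type":"array","items":{"type":"number"}}}},"newtons":{"type":"number"}},"required":["targets"]}

```bash
mkdir -p pics; ls
python3 - <<'E'
from plant import r
import cv2,numpy as np
for n in("top","scene"):
    cv2.imwrite(f"pics/{n}0.png",r.snapshot(n)[:,:,::-1]); c=r.camera_info(n); print(n,c["fx"],c["cx"],c["cy"],np.round(c["R"],3).tolist(),np.round(c["t"],3))
s=r.get_state(); print(s)
E
```

```text
pics
top 502.7488201918358 323.1048837831516 202.44587745194528 [[-0.003, -1.0, -0.013], [-0.995, 0.005, -0.097], [0.097, 0.013, -0.995]] [0.013 0.546 1.354]
scene 456.2662925185696 311.58561612455236 199.08265241109405 [[0.525, 0.851, 0.013], [0.644, -0.387, -0.659], [-0.556, 0.355, -0.752]] [-0.279 -0.271  1.696]
{'clock': 0.1, 'q': array([ 1.2097936 ,  0.68989705, -0.19450137,  1.5662556 ,  0.15728983,
        0.90246901, -0.21509489]), 'qd': array([-0.00084227, -0.00312684, -0.00114789, -0.00182553, -0.00164823,
        0.00098907,  0.00096836]), 'joint_torque': array([-2.53813458e-03, -5.28502107e+01, -1.27098653e+00, -1.53837472e+01,
       -5.24614309e-02,  1.98398382e-03,  3.98833981e-05]), 'tool_pos': array([ 0.24012652, -0.57641481,  0.2379875 ]), 'eef_rot': array([ 9.80573070e-01,  1.96152446e-01, -2.19548919e-04, -7.90468228e-04]), 'contact_force': array([0.05203641, 0.00642292, 0.22739586]), 'moment': array([0.03640717, 0.00129851, 0.00349607]), 'finger_force': 0.0, 'opening': 0.9975720107878233}
```

View pics/top0.png

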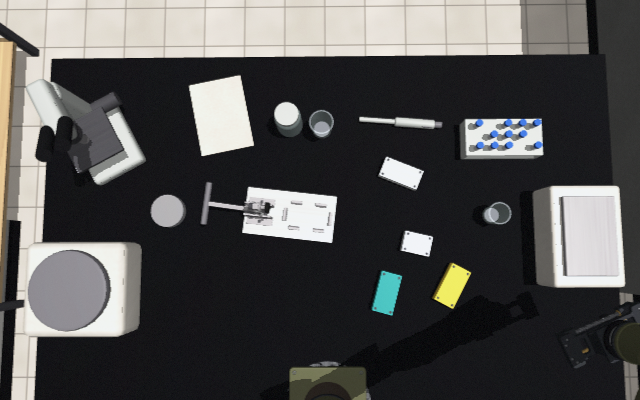

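View pics/scene0.png

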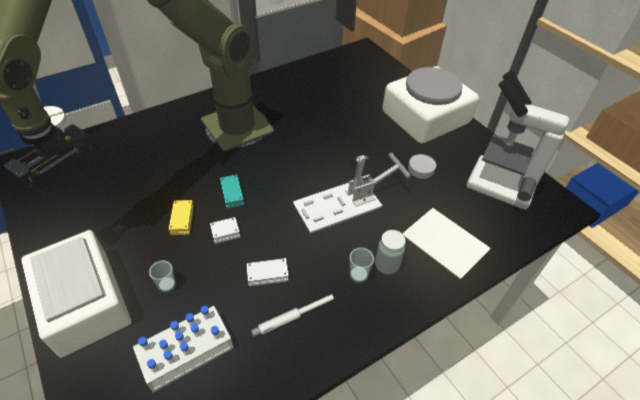

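The top view shows the long white cassette at (401,172), the short one at (417,243), the nest plate around (290,215) with its clamp to the left, and the handle bar at (206,203). The scene view agrees.

```bash
cat > h.py <<'E'
from plant import r
import cv2,numpy as np
from scipy.spatial.transform import Rotation as Ro
def ray(c,uv,z):
    uv=np.atleast_2d(uv).astype(float); R=np.array(c["R"]);t=np.array(c["t"])
    d=np.c_[(uv[:,0]-c["cx"])/c["fx"],(uv[:,1]-c["cy"])/c["fy"],np.ones(len(uv))]@R
    o=-R.T@t; return o+d*((z-o[2])/d[:,2])[:,None]
def proj(c,X):
    p=np.atleast_2d(X)@np.array(c["R"]).T+np.array(c["t"]); return np.c_[p[:,0]/p[:,2]*c["fx"]+c["cx"],p[:,1]/p[:,2]*c["fy"]+c["cy"]]
def rect(P):
    (cx,cy),(w,h),a=cv2.minAreaRect((P[:,:2]*1000).astype(np.float32))
    if w<h: w,h,a=h,w,a+90
    return np.round([cx,cy,w,h,(a+90)%180-90],1)   # mm, long side, short, angle of long side deg
def tool():
    s=r.get_state(); return np.array(s["tool_pos"]),Ro.from_quat(s["eef_rot"])
def delta(pos,yaw_y):
    """shift mm & turn deg (tool axes) to reach TCP pos, pointing down, tool y along world angle yaw_y (deg, mod 180)"""
    p,R=tool(); y=np.array([np.cos(np.radians(yaw_y)),np.sin(np.radians(yaw_y)),0]); z=np.array([0,0,-1.])
    out=[]
    for sgn in(1,-1):
        T=Ro.from_matrix(np.c_[np.cross(sgn*y,z),sgn*y,z]); out.append((R.inv()*T).as_rotvec(degrees=True))
    return np.round(R.inv().apply(np.array(pos)-p)*1000,1),np.round(min(out,key=np.linalg.norm),2)
E
python3 - <<'E'
from h import *
im=cv2.imread("pics/top0.png"); c=r.camera_info("top")
m=cv2.inRange(im,(150,)*3,(255,)*3); hsv=cv2.cvtColor(im,cv2.COLOR_BGR2HSV); m[hsv[...,1]>60]=0
for n,(x,y,w,h),z in(("long",(370,150,62,46),.03),("short",(395,225,45,35),.03),("nest",(238,180,105,68),.012)):
    k=np.zeros_like(m);k[y:y+h,x:x+w]=m[y:y+h,x:x+w]; 
    cs=max(cv2.findContours(k,0,1)[0],key=cv2.contourArea)[:,0]
    print(n,rect(ray(c,cs,z)))
E
```

```text
long [ 627.7 -203.8  110.6   55.5   67.9]
short [ 433.7 -243.2   77.1   55.4   77.2]
nest [515.4 105.3 251.8 128.7  83.4]
```

```bash
python3 -c "
from h import *
print(delta([.6277,-.2038,.24],157.9)); c=r.camera_info('wrist'); p,R=tool(); print(c['fx'],R.inv().apply(-np.array(c['R']).T@c['t']-p), R.inv().as_matrix()@np.array(c['R']).T)"
```

```text
(array([ 501.1, -194.9,   -1.8]), array([-9.000e-02, -3.000e-02, -4.528e+01]))
282.0650566441831 [ 7.04888436e-02 -1.10984644e-04 -1.47305140e-01] [[ 4.99512128e-04 -9.60776939e-01 -2.77321877e-01]
 [ 9.99999871e-01  4.53439777e-04  2.30265219e-04]
 [-9.54847425e-05 -2.77321956e-01  9.60777042e-01]]
```

>>> move_arm:
  targets:
    - [[1,55,-20,0,0,0,-5],[1,110,-42,0,0,0,-10],[1,165,-64,0,0,0,-15],[1,220,-86,0,0,0,-20],[1,275,-108,0,0,0,-25],[1,330,-128,0,0,0,-30],[1,390,-152,0,0,0,-35],[1,450,-175,0,0,0,-40],[1,501,-195,0,0,0,-45.3],[1,501,-195,0,0,0,-45.3]]
  newtons: 25

```text
clock: 1.35
tool_pos: [0.6311, -0.1971, 0.2382]
eef_rot: [0.827, 0.563, 0.002, -0.002]
contact_force: [-1.3, -0.4, -0.4]
opening: 1.0
finger_force: 0.0
```

```bash
cat > w.py <<'E'
import sys
from h import *
name=sys.argv[1]; c=r.camera_info("wrist"); p,R=tool(); im=r.snapshot("wrist")[:,:,::-1]; np.save(f"pics/{name}.npy",np.array([c],dtype=object),allow_pickle=True)
cv2.imwrite(f"pics/{name}.png",im); s=r.get_state(); print(s["clock"],p.round(4),R.as_matrix().round(3).tolist())
E
python3 w.py w1
```

```text
1.4 [ 0.6311 -0.1971  0.2382] [[0.367, 0.93, 0.002], [0.93, -0.367, 0.005], [0.006, 0.0, -1.0]]
```

View pics/w1.png

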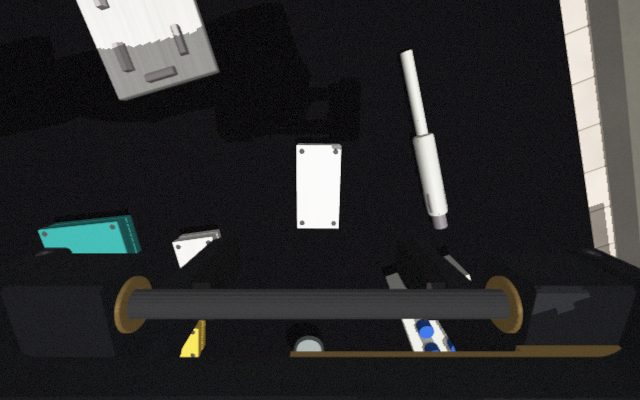

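Close up, the cassette is clear at rows 144–228, columns 296–341, with the nest at upper left and nothing between them.

Run:
```python
from h import *
im=cv2.imread("pics/w1.png"); c=np.load("pics/w1.npy",allow_pickle=True)[0]
m=cv2.inRange(im,(170,)*3,(255,)*3); k=np.zeros_like(m); k[130:240,280:355]=m[130:240,280:355]
cs=max(cv2.findContours(k,0,1)[0],key=cv2.contourArea)[:,0]; q=rect(ray(c,cs,.03)); print(q,cv2.boundingRect(cs))
print(delta([q[0]/1e3,q[1]/1e3,.0135],q[4]+90))
```

```text
[ 627.1 -205.3  108.    56.3   68.5] (296, 145, 45, 83)
(array([-4.800e+00,  1.000e-01,  2.245e+02]), array([-0.06, -0.08, -0.33]))
```

```bash
python3 -c "
from h import *
s=r.get_state();print(s['clock'],s['tool_pos'],abs(s['qd']).max()); print(delta([.6275,-.205,.0135],158.3))"
```

```text
1.4 [ 0.62887236 -0.20122533  0.23798122] 0.06518294661411606
(array([ -4.3,   0.4, 224.5]), array([-0.06, -0.08, -0.13]))
```

>>> move_arm:
  targets:
    - [[1,0,0,40,0,0,0],[1,0,0,80,0,0,0],[1,0,0,120,0,0,0],[1,0,0,150,0,0,0],[1,0,0,170,0,0,0],[1,0,0,180,0,0,0],[1,0,0,180,0,0,0]]

```text
clock: 2.28
tool_pos: [0.6277, -0.2047, 0.0587]
eef_rot: [0.83, 0.558, -0.0, 0.0]
contact_force: [-0.7, 0.4, -0.2]
opening: 1.002
finger_force: 0.0
```

```bash
python3 -c "
from h import *
s=r.get_state();print(s['clock'],s['tool_pos'],abs(s['qd']).max()); print(delta([.6275,-.205,.0135],158.3))"
```

```text
2.275 [ 0.62768409 -0.20470132  0.05870215] 0.022150522342360104
(array([-0.3, -0.1, 45.2]), array([-0.01,  0.02, -0.41]))
```

>>> move_arm:
  targets:
    - [[1,0,0,20,0,0,0],[1,0,0,35,0,0,0],[1,0,0,45,0,0,0],[1,0,0,45,0,0,0],[0.5,0,0,45,0,0,0],[0.5,0,0,45,0,0,0],[0.5,0,0,45,0,0,0],[0.5,0,0,45,0,0,0]]
  newtons: 30

```text
clock: 3.28
tool_pos: [0.6281, -0.2044, 0.0141]
eef_rot: [0.829, 0.559, 0.0, 0.0]
contact_force: [-0.2, -0.2, 2.0]
opening: 0.634
finger_force: 30.0
```

```bash
python3 -c "
from h import *
print(delta([.497,-.054,.20],173.4))"
```

```text
(array([  90. , -177.9, -186. ]), array([  0.04,   0.  , -15.49]))
```

>>> move_arm:
  targets:
    - [[0.5,0,0,-20,0,0,0],[0.5,0,0,-50,0,0,0],[0.5,0,0,-90,0,0,0],[0.5,0,0,-130,0,0,0],[0.5,0,0,-165,0,0,0],[0.5,0,0,-186,0,0,0],[0.5,0,0,-186,0,0,0]]

```text
clock: 4.15
tool_pos: [0.6289, -0.2044, 0.2024]
eef_rot: [0.829, 0.559, 0.002, 0.002]
contact_force: [0.4, -0.1, -2.6]
opening: 0.635
finger_force: 30.0
```

>>> move_arm:
  targets:
    - [[0.5,15,-30,0,0,0,-3],[0.5,32,-65,0,0,0,-6],[0.5,50,-100,0,0,0,-9],[0.5,68,-135,0,0,0,-12],[0.5,82,-162,0,0,0,-14.5],[0.5,90,-178,0,0,0,-15.5],[0.5,90,-178,0,0,0,-15.5],[0.5,90,-178,0,0,0,-15.5]]

```text
clock: 5.15
tool_pos: [0.4972, -0.0548, 0.1995]
eef_rot: [0.747, 0.665, -0.0, 0.0]
contact_force: [-0.6, 0.0, -2.2]
opening: 0.631
finger_force: 30.0
```

```bash
python3 w.py w2
```

```text
5.2 [ 0.4972 -0.0548  0.1995] [[0.116, 0.993, 0.0], [0.993, -0.116, -0.001], [-0.001, 0.0, -1.0]]
```

View pics/w2.png

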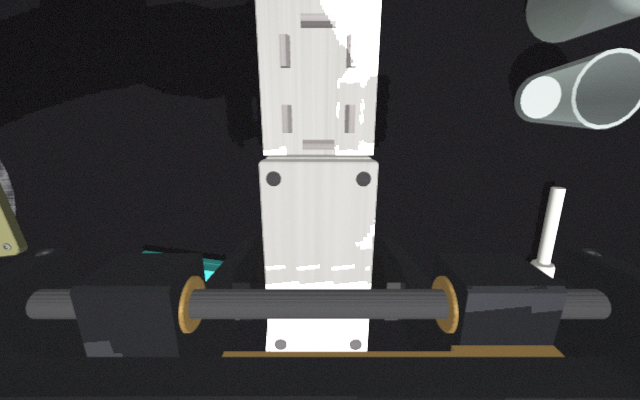

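The wrist view shows the nest plate ahead (side edges at columns ~260 and ~378, near edge at row 155) with its rail pieces at (285,50), (287,118), (349,50), (350,118), (317,20) and (318,145). The held cassette is below it, its front edge near row 158.

Run:
```python
from h import *
im=cv2.imread("pics/w2.png"); c=np.load("pics/w2.npy",allow_pickle=True)[0]
g=cv2.cvtColor(im,6).astype(float)
L=[];Rr=[]
for v in range(5,150,3):
    row=g[v]; L.append((240+np.argmax(row[240:300]>90)-.5,v)); k=np.where(row[300:400]>90)[0][-1]+300; Rr.append((k+.5,v))
for n,P in(("L",L),("R",Rr)):
    W=ray(c,P,.012)[:,:2]; vx,vy,x0,y0=cv2.fitLine((W*1e3).astype(np.float32),cv2.DIST_HUBER,0,.01,.01).ravel()
    a=np.degrees(np.arctan2(vy,vx))%180; print(n,round(a,2),"x at y=55:",x0+(55-y0)*vx/vy)
for u in(290,318,346): print(u,g[148:164,u].astype(int))
sub=im[0:240,235:400]; cv2.imwrite("pics/w2c.png",cv2.resize(sub,None,fx=2.5*.98,fy=2.5*.98,interpolation=cv2.INTER_CUBIC)[:590])
```

```text
L 83.35 x at y=55: 443.26346
R 83.38 x at y=55: 574.7803
290 [226 223 225 224 224 226 197 161 155 194 201 163 154 163 202 212]
318 [183 202 221 224 223 227 198 160 156 191 199 161 154 164 203 211]
346 [225 224 255 255 255 255 255 218 155 193 214 166 155 167 206 220]
```

View pics/w2c.png

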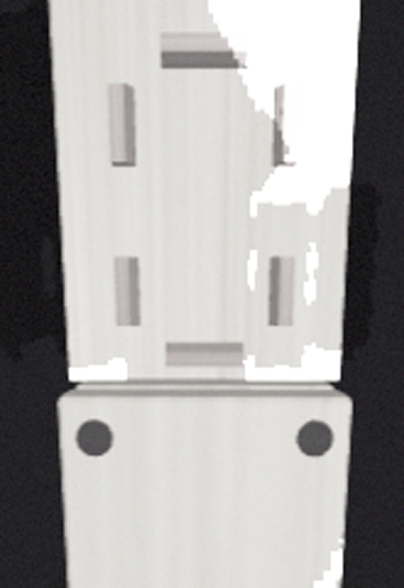

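Run:
```python
from h import *
c=np.load("pics/w2.npy",allow_pickle=True)[0]
g=cv2.cvtColor(cv2.imread("pics/w2.png"),6)
print("far",g[8:34,312:322].mean(1).astype(int)); print("near",g[134:154,308:326].mean(1).astype(int))
print("row118",g[108:128,278:300].mean(0).astype(int),g[108:128,338:360].mean(0).astype(int))
e=np.array([np.cos(np.radians(83.37)),np.sin(np.radians(83.37))]); n=np.array([e[1],-e[0]]); o=np.array([.5091,.0555])
f=lambda uv,z:np.round(((ray(c,uv,z)[:,:2]-o)@np.c_[n,e])*1e3,1).tolist()
print("far bottom,top",f((317,27.8),.012),f((317,21.2),.022),f((317,13.5),.022))
print("near",f((318,139.6),.012),f((318,141),.022),f((318,149.4),.022),"plate end",f((318,154.5),.012))
print("side",f([(292.1,118),(344.4,118)],.012),f([(281.9,118),(355,118)],.022))
# held cassette
p,R=tool(); zt=p[2]-.0141+.03
P=ray(c,[(273.5,178.7),(363.5,178.7),(318,160),(264,175),(377.5,175)],zt); print("held in tool",(R.inv().apply(P-p)*1e3).round(1).tolist())
```

```text
far [223 223 224 222 223 206 195 199 204 202 200 197 183 135 125 128 126 124
 117 132 212 223 223 223 224 223]
near [223 223 223 223 224 207 168 159 159 168 181 185 189 188 182 199 220 223
 223 225]
row118 [225 225 223 214 193 187 191 190 186 174 157 154 152 173 211 223 223 223
 221 222 225 226] [237 226 222 220 220 220 198 151 133 133 148 176 192 196 196 192 199 217
 223 225 224 234]
far bottom,top [[-1.0, 55.0]] [[-1.0, 58.0]] [[-1.0, 64.8]]
near [[0.1, -59.3]] [[0.1, -60.2]] [[0.1, -69.6]] plate end [[0.1, -76.4]]
side [[-29.4, -35.3], [30.0, -35.3]] [[-39.7, -35.5], [40.8, -35.5]]
held in tool [[45.5, -22.0, -15.9], [45.5, 20.5, -15.9], [54.3, -1.0, -15.9], [47.2, -26.4, -15.9], [47.3, 27.1, -15.9]]
```

Run:
```python
from h import *
c=np.load("pics/w2.npy",allow_pickle=True)[0]; p,R=tool()
for v,z in((161.5,.03),(158.5,.03),(154,0.),(155,0.)):
    print(v,z,(R.inv().apply(ray(c,(318,v),p[2]-.0141+z)-p)*1e3).round(1).tolist())
print(delta([.5092,.0538,.085],173.37))
```

```text
161.5 0.03 [[53.6, -1.0, -15.9]]
158.5 0.03 [[55.0, -1.0, -15.9]]
154 0.0 [[53.8, -1.0, 14.1]]
155 0.0 [[53.3, -1.0, 14.1]]
(array([109.4,  -0.9, 114.4]), array([ 0.02,  0.03, -0.05]))
```

>>> move_arm:
  targets:
    - [[0.5,20,0,0,0,0,0],[0.5,45,0,10,0,0,0],[0.5,75,-0.5,45,0,0,0],[0.5,100,-0.5,80,0,0,0],[0.5,110.5,-0.5,110,0,0,0],[0.5,110.5,-0.5,124,0,0,0],[0.5,110.5,-0.5,124,0,0,0],[0.5,110.5,-0.5,124,0,0,0]]

```text
clock: 6.2
tool_pos: [0.5097, 0.0549, 0.0765]
eef_rot: [0.747, 0.665, 0.0, 0.001]
contact_force: [-0.2, -0.5, -2.8]
opening: 0.63
finger_force: 30.0
```

```bash
python3 -c "
from h import *
print(delta([.5097,.0549,.0265],173.37))"
```

```text
(array([ 0.1, -0.1, 50. ]), array([ 0.09,  0.01, -0.06]))
```

>>> move_arm:
  targets:
    - [[0.5,0,0,15,0,0,0],[0.5,0,0,28,0,0,0],[0.5,0,0,36,0,0,0],[0.5,0,0,40,0,0,0],[0.5,0,0,43,0,0,0],[0.5,0,0,43,0,0,0]]
  newtons: 15

```text
clock: 6.95
tool_pos: [0.5089, 0.0559, 0.0327]
eef_rot: [0.746, 0.665, -0.0, 0.0]
contact_force: [0.3, -0.1, -2.5]
opening: 0.628
finger_force: 15.0
```

>>> move_arm:
  targets:
    - [[0.5,-0.8,0.7,2,0,0,0],[0.5,-0.8,0.7,4,0,0,0],[0.5,-0.8,0.7,5.5,0,0,0],[0.5,-0.8,0.7,6.5,0,0,0],[0.5,-0.8,0.7,6.5,0,0,0]]

```text
clock: 7.58
tool_pos: [0.5095, 0.055, 0.0262]
eef_rot: [0.747, 0.665, -0.0, 0.0]
contact_force: [0.7, -0.0, -2.1]
opening: 0.633
finger_force: 15.0
```

>>> move_arm:
  targets:
    - [[0.5,0,0,0.8,0,0,0],[0.5,0,0,0.8,0,0,0],[0.8,0,0,0.8,0,0,0],[0.9,0,0,0.8,0,0,0],[1,0,0,0.8,0,0,0],[1,0,0,0.8,0,0,0],[1,0,0,-3,0,0,0],[1,0,0,-20,0,0,0],[1,0,0,-50,0,0,0],[1,0,0,-90,0,0,0]]

```text
clock: 8.82
tool_pos: [0.5089, 0.0549, 0.1168]
eef_rot: [0.746, 0.665, -0.001, -0.0]
contact_force: [0.5, -0.2, -0.2]
opening: 0.997
finger_force: 0.0
```

```bash
python3 -c "
from h import *
print(delta([.500,-.034,.24],173.37))"
```

```text
(array([ -89.4,    1.1, -123.1]), array([-0.09,  0.05,  0.07]))
```

>>> move_arm:
  targets:
    - [[1,-10,0,-40,0,0,0],[1,-20,0,-80,0,0,0],[1,-30,0,-120,0,0,0],[1,-30,0,-120,0,0,0],[1,-30,0,-120,0,0,0]]

```text
clock: 9.45
tool_pos: [0.5055, 0.0251, 0.2358]
eef_rot: [0.746, 0.665, -0.0, -0.0]
contact_force: [-0.2, 0.9, 0.1]
opening: 1.001
finger_force: 0.0
```

```bash
python3 w.py w3
```

```text
9.5 [0.5055 0.0251 0.2358] [[0.115, 0.993, -0.001], [0.993, -0.115, -0.0], [-0.0, -0.001, -1.0]]
```

View pics/w3.png

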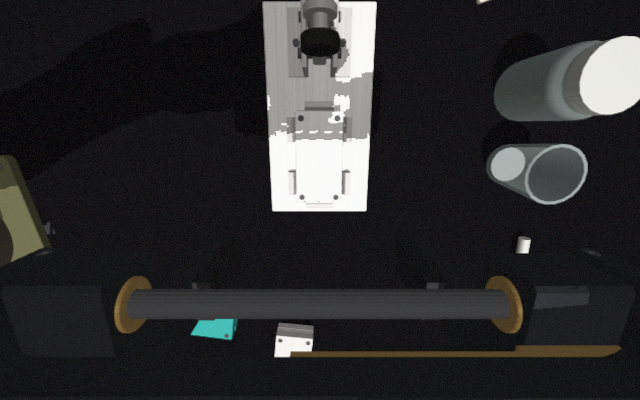

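The cassette lies between the rails, with its screw holes at about (300,118), (338,118), (343,197) and (302,197). I'll check that it is seated and square, and locate the bar in the top view.

Run:
```python
from h import *
im=cv2.imread("pics/w3.png"); c=np.load("pics/w3.npy",allow_pickle=True)[0]; g=cv2.cvtColor(im,6)
e=np.array([np.cos(np.radians(83.37)),np.sin(np.radians(83.37))]); n=np.array([e[1],-e[0]]); o=np.array([.5096,.0555])
H=[]
for u,v in((300,118),(338,118),(338,197),(302,197)):
    w=np.clip(150-g[v-6:v+7,u-6:u+7].astype(float),0,None); yy,xx=np.mgrid[-6:7,-6:7]; H.append((u+(w*xx).sum()/w.sum(),v+(w*yy).sum()/w.sum()))
W=ray(c,H,.042)[:,:2]; print(np.round(H,1).tolist(),((W-o)@np.c_[n,e]*1e3).round(1).tolist())
d=W[0]+W[1]-W[2]-W[3]; print("yaw",np.degrees(np.arctan2(d[1],d[0])),"mean",((W.mean(0)-o)@np.c_[n,e]*1e3).round(1))
im=cv2.imread("pics/top0.png"); ct=r.camera_info("top"); G=cv2.cvtColor(im,6)[178:228,192:222]; m=(G>60).astype(np.uint8)
cs=max(cv2.findContours(m,0,1)[0],key=cv2.contourArea); P=np.argwhere(m[:, :20])[:,::-1]+[192,178]
P=P[P[:,0]<213]; W=ray(ct,P,.0925+.006); print("bar",rect(W),((W[:,:2].mean(0)-o)@np.c_[n,e]*1e3).round(1), len(P))
g3=o-.034*n+.2641*e; print("grip",g3, "px",proj(ct,[*g3,.0925]))
```

```text
[[299.4, 118.2], [339.5, 119.1], [336.8, 196.0], [301.6, 196.8]] [[-23.2, 44.8], [23.2, 43.9], [22.0, -48.0], [-22.1, -49.2]]
yaw 83.32980889299401 mean [-0.  -2.2]
bar [539.3 312.9 111.2  22.4  -6.6] [-2.000e-01  2.615e+02] 281
grip [0.50631964 0.32175936] px [[203.9157016  215.74127439]]
```

```bash
python3 -c "
import cv2
im=cv2.imread('pics/w3.png')[90:215,255:385]; cv2.imwrite('pics/w3c.png',cv2.resize(im,None,fx=4.7,fy=4.7,interpolation=cv2.INTER_CUBIC))"
```

```text
(no output)
```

View pics/w3c.png

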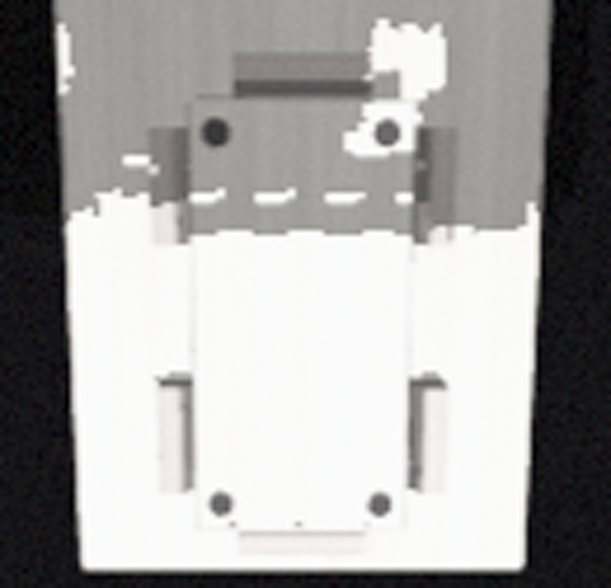

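The crop shows the cassette centred between all the rail pieces, parallel to them, with its holes symmetric. The release height also matched the pocket floor, so it is seated. Next is the handle.

```bash
cat >> h.py <<'E'
e=np.array([np.cos(np.radians(83.37)),np.sin(np.radians(83.37)),0]); n=np.array([e[1],-e[0],0]); o=np.array([.5096,.0550,0])
def grip(j,off=0):   # TCP for handle joint j
    a=.42+j; return o-.034*n+e*(.150+.125*np.cos(a))+np.array([0,0,.0415+.125*np.sin(a)-.019+off])
E
python3 -c "
from h import *
print(r.get_state()['q'].round(2)); print(delta(grip(0,.08),83.37),delta(grip(0),83.37),grip(0))"
```

```text
[ 0.14  0.57 -0.44  1.91  0.35  0.74 -0.62]
(array([294.3, -32.5,  81.7]), array([-1.200e-01, -6.000e-02, -8.992e+01])) (array([294.3, -32.4, 161.7]), array([-1.200e-01, -6.000e-02, -8.992e+01])) [0.50632381 0.32129524 0.07347006]
```

>>> move_arm:
  targets:
    - [[1,30,-3,-10,0,0,-9],[1,65,-6,-10,0,0,-18],[1,100,-10,-10,0,0,-27],[1,135,-14,-10,0,0,-36],[1,170,-18,-10,0,0,-45],[1,205,-22,-10,0,0,-54],[1,240,-26,-10,0,0,-63],[0.7,270,-30,-5,0,0,-72],[0.6,288,-32,10,0,0,-81],[0.5,294,-32.5,20,0,0,-90]]

```text
clock: 10.75
tool_pos: [0.5058, 0.3226, 0.2138]
eef_rot: [0.053, 0.999, -0.001, -0.002]
contact_force: [-0.3, 0.1, 0.2]
opening: 0.685
finger_force: 0.0
```

>>> move_arm:
  targets:
    - [[0.5,0,0,10,0,0,0],[0.5,0,0,20,0,0,0],[0.5,0,0,20,0,0,0]]

```text
clock: 11.12
tool_pos: [0.5072, 0.32, 0.1951]
eef_rot: [0.058, 0.998, -0.001, -0.001]
contact_force: [-0.2, -0.2, 0.2]
opening: 0.499
finger_force: 0.0
```

```bash
python3 w.py w4; python3 -c "
from h import *
print(r.get_state()['q'].round(2)); print(delta(grip(0),83.37))"
```

```text
11.175 [0.5072 0.32   0.1951] [[-0.993, 0.116, -0.001], [0.116, 0.993, -0.002], [0.001, -0.002, -1.0]]
[-0.21  0.82 -0.81  1.67  0.7   0.97  0.18]
(array([  1.2,   0.8, 122.4]), array([-0.06, -0.01, -0.03]))
```

View pics/w4.png

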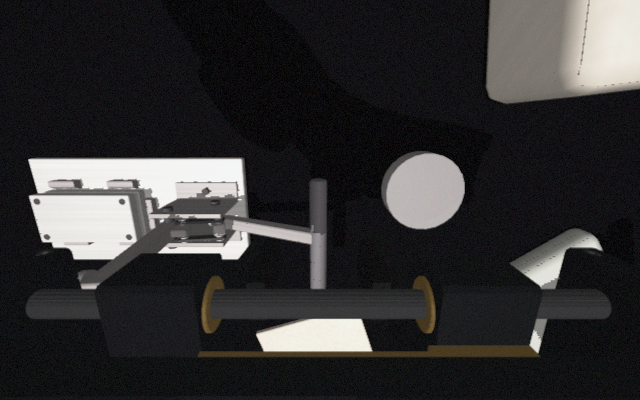

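The bar is upright in the image at columns 310–327, shank joining at row 240, midway between the fingers. The cassette also sits flat in the nest at left.

```bash
python3 -c "
from h import *
c=np.load('pics/w4.npy',allow_pickle=True)[0]; p,R=tool()
print((R.inv().apply(ray(c,[(318.7,185),(318.7,215),(318,240)],.0995)-p)*1e3).round(1))
for j in (0,.2,.4,.6,.8,1,1.1,1.2,1.3,1.42): print(j,(R.inv().apply(grip(j)-grip(0))*1e3).round(1))"
```

```text
[[ 19.5  -0.3  96.4]
 [ -8.3  -0.3  96.4]
 [-32.7  -0.9  96.3]]
0 [0. 0. 0.]
0.2 [ -0.  -12.4 -21.6]
0.4 [ -0.  -28.9 -40.4]
0.6 [ -0.  -48.8 -55.5]
0.8 [ -0.  -71.2 -66.3]
1 [ -0.  -95.4 -72.5]
1.1 [  -0.  -107.9  -73.8]
1.2 [  -0.  -120.4  -73.8]
1.3 [  -0.  -132.8  -72.5]
1.42 [-1.000e-01 -1.475e+02 -6.940e+01]
```

>>> move_arm:
  targets:
    - [[0.5,1,0,25,0,0,0],[0.5,1,0,55,0,0,0],[0.5,1,0,85,0,0,0],[0.5,1,0,108,0,0,0],[0.5,1,0,120,0,0,0],[0.5,1,0,122,0,0,0],[0.5,1,0,122,0,0,0]]

```text
clock: 12.05
tool_pos: [0.5069, 0.3216, 0.0751]
eef_rot: [0.058, 0.998, 0.0, 0.001]
contact_force: [0.2, -0.1, -0.4]
opening: 0.502
finger_force: 0.0
```

>>> move_arm:
  targets:
    - [[0.23,0,0,1,0,0,0],[0.23,0,0,1,0,0,0],[0.23,0,0,1,0,0,0],[0.23,0,-5,-10,0,0,0],[0.23,0,-12,-21,0,0,0],[0.23,0,-20,-31,0,0,0],[0.23,0,-29,-40,0,0,0],[0.23,0,-38,-48,0,0,0],[0.23,0,-49,-55,0,0,0],[0.23,0,-49,-55,0,0,0]]
  newtons: 10

```text
clock: 13.3
tool_pos: [0.5015, 0.2718, 0.1312]
eef_rot: [0.058, 0.998, 0.0, 0.001]
contact_force: [-0.0, -1.1, -0.6]
opening: 0.232
finger_force: 0.0
```

>>> move_arm:
  targets:
    - [[0.23,0,-11,-6,0,0,0],[0.23,0,-22,-11,0,0,0],[0.23,0,-34,-15,0,0,0],[0.23,0,-47,-17,0,0,0],[0.23,0,-59,-18,0,0,0],[0.23,0,-72,-18,0,0,0],[0.23,0,-84,-17,0,0,0],[0.23,0,-93,-15,0,0,0],[0.23,0,-100,-14,0,0,0],[0.23,0,-100,-14,0,0,0]]

```text
clock: 14.55
tool_pos: [0.4893, 0.1734, 0.1429]
eef_rot: [0.057, 0.998, 0.001, -0.0]
contact_force: [0.3, 2.4, -2.1]
opening: 0.234
finger_force: 1.1
```

```bash
python3 w.py w5
```

```text
14.6 [0.4893 0.1734 0.1429] [[-0.993, 0.114, -0.0], [0.114, 0.993, 0.001], [0.001, 0.001, -1.0]]
```

View pics/w5.png

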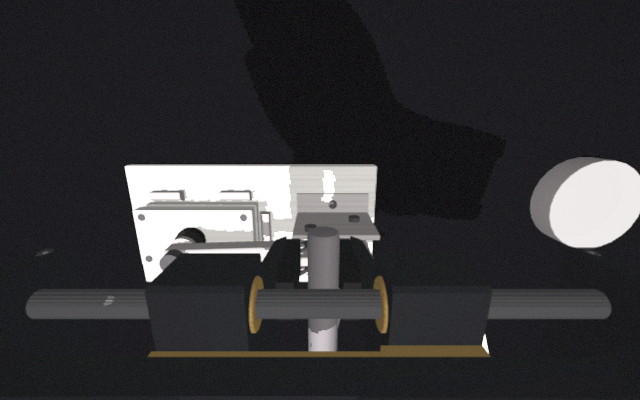

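The pad (189,240) is down on the cassette and the bar stands between the fingers near its closed position. I'll push slightly further to confirm the stop.

>>> move_arm:
  targets:
    - [[0.23,0,-2,0,0,0,0],[0.23,0,-3,0,0,0,0],[0.23,0,-3,0,0,0,0]]

```text
clock: 14.98
tool_pos: [0.4893, 0.1732, 0.1431]
eef_rot: [0.056, 0.998, 0.003, 0.0]
contact_force: [0.6, 7.5, -8.5]
opening: 0.228
finger_force: 4.4
```

>>> move_arm:
  targets:
    - [[0.3,0,3,0,0,0,0],[0.5,0,4,0,0,0,0],[0.5,0,5,0,0,0,0],[0.5,0,5,0,0,0,0],[0.5,0,5,-10,0,0,0],[0.5,0,5,-40,0,0,0],[0.5,0,5,-70,0,0,0],[0.5,0,5,-80,0,0,0],[0.5,0,5,-80,0,0,0],[0.5,0,5,-80,0,0,0]]

```text
clock: 16.23
tool_pos: [0.4892, 0.1745, 0.2223]
eef_rot: [0.057, 0.998, -0.001, -0.001]
contact_force: [-0.5, 0.4, -0.6]
opening: 0.503
finger_force: 0.0
```

```bash
python3 w.py w6; python3 -c "
from h import *
print(delta(grip(1.4),83.37))"
```

```text
16.275 [0.4892 0.1745 0.2223] [[-0.993, 0.115, -0.001], [0.115, 0.993, -0.001], [0.001, -0.001, -1.0]]
(array([-0.2,  2.9, 78.6]), array([-0.07, -0.09,  0.06]))
```

View pics/w6.png

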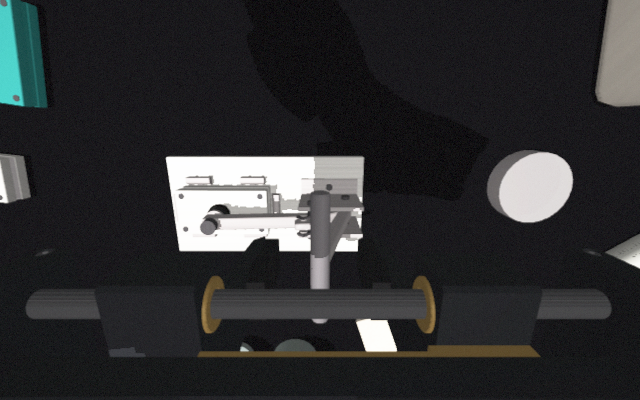

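The gripper is clear above the upright handle (320,250), and the arm and pad (210,222) are pressing the cassette. I'll wait out the three seconds.

>>> move_arm:
  targets:
    - [[0.5,0,0,0,0,0,0],[0.5,0,0,0,0,0,0],[0.5,0,0,0,0,0,0],[0.5,0,0,0,0,0,0],[0.5,0,0,0,0,0,0],[0.5,0,0,0,0,0,0],[0.5,0,0,0,0,0,0],[0.5,0,0,0,0,0,0],[0.5,0,0,0,0,0,0],[0.5,0,0,0,0,0,0]]

```text
clock: 17.52
tool_pos: [0.4896, 0.1751, 0.2232]
eef_rot: [0.057, 0.998, -0.0, 0.0]
contact_force: [-0.3, 0.9, -0.5]
opening: 0.499
finger_force: 0.0
```

>>> move_arm:
  targets:
    - [[0.5,0,0,0,0,0,0],[0.5,0,0,0,0,0,0],[0.5,0,0,0,0,0,0],[0.5,0,0,0,0,0,0],[0.5,0,0,0,0,0,0],[0.5,0,0,0,0,0,0],[0.5,0,0,0,0,0,0],[0.5,0,0,0,0,0,0],[0.5,0,0,0,0,0,0],[0.5,0,0,0,0,0,0]]

```text
clock: 18.77
tool_pos: [0.4897, 0.1751, 0.2232]
eef_rot: [0.057, 0.998, -0.0, 0.0]
contact_force: [-0.4, 0.2, -0.4]
opening: 0.5
finger_force: 0.0
```

>>> move_arm:
  targets:
    - [[0.5,0,0,0,0,0,0],[0.5,0,0,0,0,0,0],[0.5,0,0,0,0,0,0],[0.5,0,0,0,0,0,0],[0.5,0,0,0,0,0,0],[0.5,0,0,0,0,0,0],[0.5,0,0,0,0,0,0],[0.5,0,0,0,0,0,0],[0.5,0,0,0,0,0,0],[0.5,0,0,0,0,0,0]]

```text
clock: 20.02
tool_pos: [0.4896, 0.1751, 0.2232]
eef_rot: [0.057, 0.998, -0.0, 0.0]
contact_force: [-0.6, 0.1, -0.5]
opening: 0.502
finger_force: 0.0
```

```bash
python3 -c "
from h import *
print(r.get_state()['clock'],delta(grip(1.4),83.37)); p,R=tool()
for j in (1.4,1.3,1.2,1,.8,.6,.4,.2,0): print(j,(R.inv().apply(grip(j)-grip(1.4))*1e3).round(1))"
```

```text
20.025 (array([ 0.3,  2.2, 79.6]), array([-0.  ,  0.  ,  0.05]))
1.4 [0. 0. 0.]
1.3 [-0.  12.2 -2.5]
1.2 [-0.  24.7 -3.7]
1 [-0.  49.6 -2.4]
0.8 [-0.1 73.8  3.7]
0.6 [-0.1 96.3 14.6]
0.4 [-1.000e-01  1.161e+02  2.970e+01]
0.2 [-1.000e-01  1.326e+02  4.850e+01]
0 [-1.00e-01  1.45e+02  7.02e+01]
```

Descend around the bar again and cage it.

>>> move_arm:
  targets:
    - [[0.5,0,1,25,0,0,0],[0.5,0,1.5,50,0,0,0],[0.5,0,1.5,70,0,0,0],[0.5,0,1.5,79,0,0,0],[0.5,0,1.5,79,0,0,0],[0.23,0,1.5,79,0,0,0],[0.23,0,1.5,79,0,0,0],[0.23,0,1.5,79,0,0,0]]

```text
clock: 21.02
tool_pos: [0.4901, 0.1767, 0.1446]
eef_rot: [0.057, 0.998, 0.0, 0.0]
contact_force: [-0.0, -0.5, -0.2]
opening: 0.231
finger_force: 0.0
```

>>> move_arm:
  targets:
    - [[0.23,0,6,-1,0,0,0],[0.23,0,13,-2.5,0,0,0],[0.23,0,20,-3.5,0,0,0],[0.23,0,28,-3.5,0,0,0],[0.23,0,38,-3,0,0,0],[0.23,0,50,-2.5,0,0,0],[0.23,0,62,0,0,0,0],[0.23,0,74,4,0,0,0],[0.23,0,85,9,0,0,0],[0.23,0,96,14.5,0,0,0]]

```text
clock: 22.28
tool_pos: [0.5008, 0.2727, 0.1292]
eef_rot: [0.057, 0.998, -0.0, -0.0]
contact_force: [-0.3, -1.4, -0.2]
opening: 0.226
finger_force: 0.6
```

>>> move_arm:
  targets:
    - [[0.23,0,10,7,0,0,0],[0.23,0,20,15,0,0,0],[0.23,0,29,24,0,0,0],[0.23,0,37,33,0,0,0],[0.23,0,43,44,0,0,0],[0.23,0,48,54,0,0,0],[0.23,0,50,56,0,0,0],[0.23,0,52,56,0,0,0],[0.23,0,53,56,0,0,0],[0.23,0,53,56,0,0,0]]

```text
clock: 23.52
tool_pos: [0.5064, 0.3222, 0.0732]
eef_rot: [0.058, 0.998, -0.002, -0.001]
contact_force: [-1.5, -3.7, -2.3]
opening: 0.231
finger_force: 2.5
```

>>> move_arm:
  targets:
    - [[0.35,0,-2,0,0,0,0],[0.5,0,-4,0,0,0,0],[0.5,0,-4,0,0,0,0],[0.5,0,-4,-15,0,0,0],[0.5,0,-4,-50,0,0,0],[0.5,0,-4,-90,0,0,0],[0.5,0,-4,-120,0,0,0],[0.5,0,-4,-130,0,0,0],[0.5,0,-4,-130,0,0,0],[0.5,0,-4,-130,0,0,0]]

```text
clock: 24.78
tool_pos: [0.506, 0.3199, 0.2025]
eef_rot: [0.057, 0.998, -0.001, -0.001]
contact_force: [-0.5, -0.4, -0.3]
opening: 0.499
finger_force: 0.0
```

```bash
python3 w.py w7
python3 - <<'E'
from h import *
A=cv2.imread("pics/w4.png")[:,:,::-1]; print(r.get_state()["contact_force"].round(1))
g=cv2.cvtColor(cv2.imread("pics/w7.png"),6); c=np.load("pics/w7.npy",allow_pickle=True)[0]; c4=np.load("pics/w4.npy",allow_pickle=True)[0]; g4=cv2.cvtColor(cv2.imread("pics/w4.png"),6)
for G,C in((g4,c4),(g,c)):
    col=np.where(G[195:220,300:350].mean(0)>40)[0]+300; u=(col[0]+col[-1])/2; P=ray(C,(u,207),.0995)[0]; print(u,((P-o)@np.c_[n,e]*1e3).round(1))
t=r.snapshot("top")[:,:,::-1]; cv2.imwrite("pics/top1.png",t)
cv2.imwrite("pics/end.png",np.vstack([cv2.imread("pics/w7.png")[130:330],t[90:290]]))
E
```

```text
24.825 [0.506  0.3199 0.2025] [[-0.993, 0.114, -0.002], [0.114, 0.993, -0.002], [0.001, -0.002, -1.0]]
[ 0.2 -0.3  0.1]
318.0 [-32.1 262.4]
318.0 [-31.1 262.2]
```

View pics/end.png

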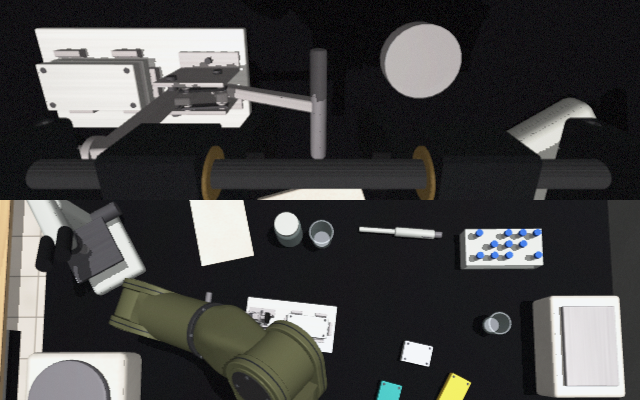

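The bar is back at its starting open position (262.2 mm against 262.4 mm before), the pad is up, the cassette is still seated, and nothing else has moved.

```bash
python3 -c "
from plant import r
print(r.finish_job())"
```

```text
the job is handed in; nothing more can be done
None
```

The long cassette is seated in the nest and was held by the locked clamp alone for over three seconds; the handle is back at its open stop, nothing else moved, and I handed the job in at about 25 s (no verdict was returned).

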